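Return the sockets to the socket tray

TASK

Put the four drive sockets back into the socket tray, each standing upright, hexagon up, down in the round well of its own size: the smallest socket in the smallest well, and so on up to the largest in the largest. Leave the two plain thin-walled spacer sleeves, which look much like sockets, standing where they are.

Things in the scene. Friction and masses are not known exactly. Their poses are not given: they have to be found in the camera images.
- socket_s: the smallest drive socket: a loose, thick-walled steel cylinder, 24 mm in diameter and 38 mm tall, standing upright on the table with its hexagon recess (13 mm across flats, 19 mm deep) facing up and a shallow groove round its waist. Origin: centre of its underside; z points up along its axis.
- socket_m: the second smallest drive socket: a loose, thick-walled steel cylinder, 31 mm in diameter and 42 mm tall, standing upright on the table with its hexagon recess (18 mm across flats, 21 mm deep) facing up and a shallow groove round its waist. Origin: centre of its underside; z points up along its axis.
- socket_l: the second largest drive socket: a loose, thick-walled steel cylinder, 38 mm in diameter and 46 mm tall, standing upright on the table with its hexagon recess (24 mm across flats, 23 mm deep) facing up and a shallow groove round its waist. Origin: centre of its underside; z points up along its axis.
- socket_xl: the largest drive socket: a loose, thick-walled steel cylinder, 46 mm in diameter and 50 mm tall, standing upright on the table with its hexagon recess (31 mm across flats, 25 mm deep) facing up and a shallow groove round its waist. Origin: centre of its underside; z points up along its axis.
- well_s: the smallest well, for the smallest socket: a square grey insert, 86x86x16 mm, with a round well 40 mm wide and 8 mm deep, dark-floored, in its top. Four such inserts stand two by two, 90 mm apart, in one fixed grey tray (186 mm square, rim 10 mm); their corners change. Origin: centre of the insert's underside, 4 mm above the table; z up; well floor at z = 8 mm, top at 16 mm.
- well_m: the second smallest well, for the second smallest socket: a square grey insert, 86x86x16 mm, with a round well 47 mm wide and 8 mm deep, dark-floored, in its top. Four such inserts stand two by two, 90 mm apart, in one fixed grey tray (186 mm square, rim 10 mm); their corners change. Origin: centre of the insert's underside, 4 mm above the table; z up; well floor at z = 8 mm, top at 16 mm.
- well_l: the second largest well, for the second largest socket: a square grey insert, 86x86x16 mm, with a round well 54 mm wide and 8 mm deep, dark-floored, in its top. Four such inserts stand two by two, 90 mm apart, in one fixed grey tray (186 mm square, rim 10 mm); their corners change. Origin: centre of the insert's underside, 4 mm above the table; z up; well floor at z = 8 mm, top at 16 mm.
- well_xl: the largest well, for the largest socket: a square grey insert, 86x86x16 mm, with a round well 62 mm wide and 8 mm deep, dark-floored, in its top. Four such inserts stand two by two, 90 mm apart, in one fixed grey tray (186 mm square, rim 10 mm); their corners change. Origin: centre of the insert's underside, 4 mm above the table; z up; well floor at z = 8 mm, top at 16 mm.
- sleeve_narrow: the narrow spacer sleeve, a look-alike that does not belong in the tray: a loose plain straight steel tube, 31 mm in diameter and 30 mm tall, standing upright, thin-walled, with a smooth round bore of 25 mm right through and no hexagon. Origin: centre of its underside; z up along its axis.
- sleeve_wide: the wide spacer sleeve, a look-alike that does not belong in the tray: a loose plain straight steel tube, 40 mm in diameter and 34 mm tall, standing upright, thin-walled, with a smooth round bore of 33 mm right through and no hexagon. Origin: centre of its underside; z up along its axis.
Things that resemble listed ones, but are neither listed nor needed, are in the scene too. Leave any pink look-alike of the socket_m alone.

How it is judged:
At the end, for the whole second after the job is handed in: Each of the four sockets rests on the floor of the well of its own size (centre within 11 mm of the well's centre, underside within 4 mm of the well floor), upright with the hexagon up (within 0.1 rad), released and at rest; both spacer sleeves stand upright within 25 mm of where they stood (horizontal distance between socket_s and well_s below 0.011 m and z of socket_s in the frame of well_s between 0.004 and 0.012 m and angle between each of socket_s, socket_m, socket_l, socket_xl, sleeve_narrow, sleeve_wide's own z axis and vertical below 0.1 rad and linear speed of each of socket_s, socket_m, socket_l, socket_xl, sleeve_narrow, sleeve_wide below 0.02 m/s and horizontal distance between socket_m and well_m below 0.011 m and z of socket_m in the frame of well_m between 0.004 and 0.012 m and horizontal distance between socket_l and well_l below 0.011 m and z of socket_l in the frame of well_l between 0.004 and 0.012 m and horizontal distance between socket_xl and well_xl below 0.011 m and z of socket_xl in the frame of well_xl between 0.004 and 0.012 m and distance of each of sleeve_narrow, sleeve_wide from where it was at the start of the episode below 0.025 m); the robot touches nothing.
It fails at once if the narrow spacer sleeve is taken away or pushed more than 25 mm or knocked over (distance of sleeve_narrow from where it was at the start of the episode above 0.025 m or angle between sleeve_narrow's own z axis and vertical above 0.5 rad).
It fails at once if the wide spacer sleeve is taken away or pushed more than 25 mm or knocked over (distance of sleeve_wide from where it was at the start of the episode above 0.025 m or angle between sleeve_wide's own z axis and vertical above 0.5 rad).
It also fails if it takes over 106 s, if anything falls off the work surface, if the arm or the gripper's body presses on something with over 40 N, if the wrist force passes 120 N, or if a joint passes its speed limit or range.

ROBOT

A 7-joint arm with a two-finger parallel gripper is mounted at the origin on a cart in front of the work surface, level with it; the furniture and walls round the work are solid. World frame = base frame: x ahead of the robot, y to its left, z up, the work surface at z = 0. Lengths are in m, angles in rad, forces in N, time in s.
With the tool pointing down it reaches from about 0.425 to 0.925 m from the base axis. Payload 6.8 kg.
Tool frame: the origin (TCP) lies midway between the tips of the shut fingers; the grasp point (between the pads) lies 19 mm behind it (grip_point_offset is the distance from the TCP to the grasp point, in m); y points along the fingers, x is the direction in which the jaws open and shut, and the axes are right-handed (so a half turn about y gives the same grasp; the last joint's range is limited). The gripper opens to 85 mm and grips with 20 to 120 N. Pads are 22 mm wide; open, the fingers measure 114 mm over their backs; the gripper's body (76 mm by 85 mm) begins 54 mm behind the grasp point. The pads swing forward as they close: fully open they stand 13 mm farther back than shut.
Start: joints at [-1.286, 0.477, 0.022, 1.555, -0.011, 1.109, -0.083], TCP at [0.258, 0.624, 0.231] pointing down, gripper open.
Joint ranges: [-2.96, 2.96], [-0.34, 2.1], [-1.41, 1.46], [0.24, 2.44], [-1.37, 4.51], [0.17, 1.92], [-2.96, 2.96]. Speed limits (rad/s): [2.39, 2.39, 3.14, 3.14, 3.14, 3.14, 3.14].

INTERFACE

Orientations are given as a unit quaternion [w, x, y, z].
In Python, from station import get_obs, read_camera, hand_in, grip_point_offset gives the robot as it stands.
- The arm moves only by the tool play_rows, never from a script. Its argument "increments" is a list of rows, each a list of 2 entries, a list of its own where there are three numbers: the shift along the tool's x, y, z in m, then the turn, a rotation vector about the tool's x, y, z in degrees. In form: [[[tx, ty, tz], [ax, ay, az]], ...]. A call has 1 to 20 rows; each row shifts and turns the commanded pose from where the row before left it, along the tool's axes as they then stand; what a row does not reach is not made up. A row lasts 1/12 s, in which the tool goes at most 41.7 mm and 7.16 degrees, less where a joint would pass 70% of its speed; a pose out of reach is approached as far as the arm can. A call with a gripper value outside its range is refused whole. "gripper" is the finger opening in m, from 0 to 0.0854, set as the call begins (left out, the last holds). The fingers move at their own pace and stop on an object; "grip_force" is the grip in N (left out, the last holds). Time passes only in rows, so rows that do not move let the fingers close. It gives the time, the measured TCP pose, the force and the opening at its end, in the units of the state.
- get_obs(): the state, without advancing time (a new reading comes with each control period).
- read_camera(name): name is "side" or "top"; returns a dict with "color" (400x640x3 uint8, red, green, blue), "range_z" (400x640 float32, m along the optical axis (not along the pixel's ray), 0 where there is no reading), "intrinsics" (3x3 intrinsics, pixels), "R" (3x3) and "t" (3): a world point X has camera coordinates R X + t. Camera axes: x right, y down, z forward; pixel columns grow to the right and rows downward; lengths in m; the calibration is good to about 2 mm. A picture is of the moment at which its call begins.
- hand_in(): hands the job in, once; it reports no verdict.
The state is a dict: "t": time; "q": joint angles; "joint_vel": joint speeds; "joint_torque": joint torques, N m; "eef_pos": TCP position; "tool_rot": TCP orientation; "contact_force": force on the tool from outside, world axes, zero at the start; "torque": the same for the moment, N m; "gripper_width": opening from 0.0 (shut) to 1.0 (fully open).
Only numpy, scipy, OpenCV 4.12 (cv2) and the standard library are available. Lean on these libraries where they do the work, as an engineer would, in place of code of your own. Each camera call takes 0.05 s, during which the arm holds its last target. There are 200 camera calls.

## Working session

There is one attempt and no reset: what is moved stays moved. The work goes in short steps, Python scripts to look and compute and a tool call to move; the robot and the scene stay as the last step left them, time stands still between calls to the robot, and variables do not carry over. Pictures are saved under pics/ and viewed, about 12 in all and at most 16, crops included, and the job is handed in when it is done.

Besides the shell and the picture viewer there is one more tool, called after "Request:" as name(argument=value, ...), one argument or row to a line, values as JSON. play_rows: Moves the arm, as the interface text tells. Its arguments: {"type":"object","properties":{"increments":{"type":"array","items":{"type":"array"}},"gripper":{"type":"number"},"grip_force":{"type":"number"}},"required":["increments"]}

```bash
mkdir -p pics; cat > h.py <<'E'
import numpy as np, cv2
from station import *
def snap(n):
    c=read_camera(n); np.savez(f'{n}.npz',**c); return c
def world(c,u,v,d=None):
    K=c['intrinsics']; z=c['range_z'][v,u] if d is None else d
    p=np.array([(u-K[0,2])/K[0,0]*z,(v-K[1,2])/K[1,1]*z,z]); return c['R'].T@(p-c['t'])
def cloud(c):
    K=c['intrinsics']; z=c['range_z']; v,u=np.mgrid[:400,:640]
    P=np.stack([(u-K[0,2])/K[0,0]*z,(v-K[1,2])/K[1,1]*z,z],-1); W=(P-c['t'])@c['R']; W[z==0]=np.nan; return W
def save(c,name,x0=0,y0=0,x1=640,y1=400,s=1.25):
    cv2.imwrite('pics/'+name,cv2.resize(c['color'][y0:y1,x0:x1,::-1],None,fx=s,fy=s,interpolation=cv2.INTER_CUBIC))
E
python3 - <<'E'
from h import *
o=get_obs(); print(o, grip_point_offset)
for n in('top','side'):
    c=snap(n); save(c,n+'0.png'); print(n,c['t'],-c['R'].T@c['t'],c['R'],c['intrinsics'])
E
```

```text
{'t': 0.0, 'q': array([-1.28611639,  0.47780848,  0.02232983,  1.55647746, -0.01146221,
        1.10931109, -0.08310372]), 'joint_vel': array([ 9.25124596e-05,  9.19875666e-04,  1.36723851e-03,  5.97639203e-04,
       -1.41186354e-03,  5.24004158e-04, -6.98748742e-04]), 'joint_torque': array([ 7.23651337e-04, -5.96459091e+01,  1.60765573e+00, -2.81192422e+01,
        1.24157500e-02,  9.33847041e-03,  8.92821731e-06]), 'eef_pos': array([0.25814807, 0.62302568, 0.23030895]), 'tool_rot': array([-0.58752806,  0.58836179,  0.39232023, -0.39335228]), 'contact_force': array([ 0.27873871, -0.18270531,  0.55985307]), 'torque': array([-0.02895795,  0.01575993, -0.03980847]), 'gripper_width': 0.9993671208515414} 0.0187
top [-0.05027496  0.53464855  1.20034447] [ 0.43864604 -0.04123595  1.23898859] [[ 0.00834226 -0.99995577  0.00434349]
 [-0.99684576 -0.00865898 -0.07888948]
 [ 0.0789236  -0.00367168 -0.99687391]] [[415.15877101   0.         318.16251547]
 [  0.         415.15877101 192.87431615]
 [  0.           0.           1.        ]]
side [-0.49221826  0.16495163  0.86469466] [ 0.09046653 -0.81612517  0.58561099] [[ 0.86481738 -0.50203387  0.00727233]
 [-0.25008372 -0.44327036 -0.86079587]
 [ 0.43537229  0.74261254 -0.50889841]] [[436.47089832   0.         320.76299371]
 [  0.         436.47089832 192.49787406]
 [  0.           0.           1.        ]]
```

View pics/top0.png

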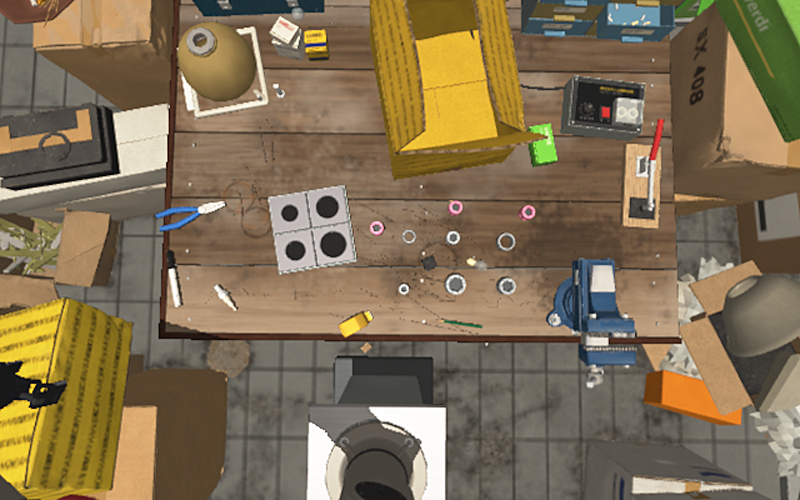

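View pics/side0.png

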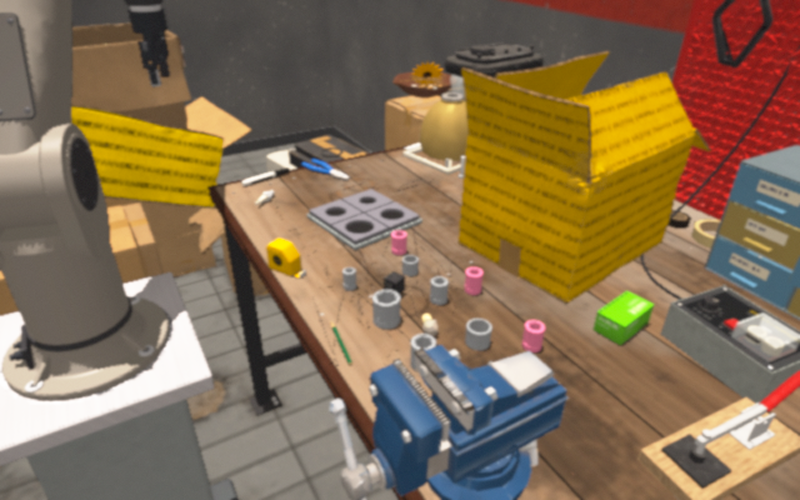

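```bash
python3 - <<'E'
from h import *
c=dict(np.load('top.npz')); save(c,'crop1.png',205,140,445,250,3.3)
W=cloud(c); m=(W[...,2]>0.012)&(W[...,2]<0.12)
m[:, :205]=0;m[:,440:]=0;m[:150]=0;m[250:]=0
n,l,s,ce=cv2.connectedComponentsWithStats(m.astype(np.uint8))
for i in range(1,n):
    if s[i,4]>15:
        p=W[l==i]; zt=np.percentile(p[:,2],90); t=p[p[:,2]>zt-.008]
        print(ce[i].round(),s[i,4],'zt',zt.round(3),'mid',((t.max(0)+t.min(0))/2).round(3),'ext',np.ptp(t,axis=0).round(3))
t=W[:,:,:];g=(W[...,2]>0.008)&(W[...,2]<0.03);g[:,:205]=0;g[:,292:]=0;g[:140]=0;g[222:]=0
n,l,s,ce=cv2.connectedComponentsWithStats(g.astype(np.uint8));i=1+s[1:,4].argmax()
pts=W[l==i][:,:2].astype(np.float32);print('tray',cv2.minAreaRect(pts),np.median(W[l==i][:,2]))
E
```

```text
[248. 182.] 3077 zt 0.023 mid [0.562 0.158 0.021] ext [0.201 0.201 0.013]
[364. 166.] 98 zt 0.044 mid [ 0.616 -0.18   0.041] ext [0.03  0.027 0.009]
[422. 169.] 110 zt 0.043 mid [ 0.606 -0.348  0.041] ext [0.029 0.031 0.01 ]
[301. 182.] 91 zt 0.043 mid [0.566 0.003 0.042] ext [0.027 0.026 0.01 ]
[327. 189.] 40 zt 0.031 mid [ 0.548 -0.071  0.029] ext [0.027 0.029 0.009]
[362. 190.] 95 zt 0.043 mid [ 0.546 -0.173  0.041] ext [0.029 0.029 0.012]
[404. 193.] 84 zt 0.036 mid [ 0.537 -0.298  0.034] ext [0.038 0.038 0.013]
[343. 210.] 99 zt 0.043 mid [ 0.486 -0.119  0.041] ext [0.032 0.032 0.013]
[383. 211.] 94 zt 0.026 mid [ 0.483 -0.234  0.023] ext [0.023 0.042 0.011]
[364. 227.] 216 zt 0.051 mid [ 0.438 -0.179  0.049] ext [0.043 0.043 0.011]
[405. 228.] 162 zt 0.047 mid [ 0.434 -0.298  0.046] ext [0.034 0.036 0.014]
[323. 230.] 56 zt 0.04 mid [ 0.425 -0.061  0.038] ext [0.02  0.023 0.009]
tray ((0.5649363994598389, 0.15824146568775177), (0.18606585264205933, 0.18600903451442719), 9.879037857055664) 0.018482129865257473
```

View pics/crop1.png

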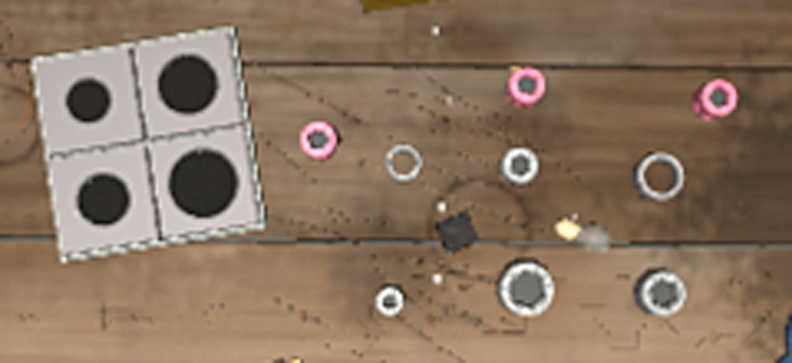

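```bash
python3 - <<'E'
from h import *
c=dict(np.load('top.npz')); W=cloud(c); K=c['intrinsics']
o=-c['R'].T@c['t']
def on(u,v,h):
    u=(u+.5)/3.3+205-.5; v=(v+.5)/3.3+140-.5
    d=c['R'].T@np.array([(u-K[0,2])/K[0,0],(v-K[1,2])/K[1,1],1]); return (o+d*(h-o[2])/d[2])
for n,u,v,h in [('s',390,300,.038),('m',520,165,.042),('l',660,293,.046),('xl',526,290,.050),('nar',403,162,.03),('wide',660,177,.034),('Ws',88,100,.020),('Wl',187,85,.02),('Wm',103,200,.02),('Wxl',203,183,.02),('tray',148,147,.02)]:
    print(n,on(u,v,h).round(4))
a=np.radians(9.88)
for sx in(1,-1):
  for sy in(1,-1):
    print(sx,sy,np.array([.565,.158])+np.array([[np.cos(a),-np.sin(a)],[np.sin(a),np.cos(a)]])@np.array([sx*.045,sy*.045]))
for cc in (c,dict(np.load('side.npz'))):
    w=cloud(cc).reshape(-1,3)
    w=w[(w[:,2]>.06)&(w[:,2]<.4)&(w[:,0]>.35)&(w[:,0]<.7)&(w[:,1]>-.5)&(w[:,1]<.5)]
    for y in np.arange(-.5,.5,.05):
        q=w[(w[:,1]>=y)&(w[:,1]<y+.05)]
        if len(q)>5: print(round(y,2),len(q),q.min(0).round(3),q.max(0).round(3))
E
```

```text
s [ 0.4249 -0.06    0.038 ]
m [ 0.5439 -0.1731  0.042 ]
l [ 0.433  -0.2943  0.046 ]
xl [ 0.4347 -0.1775  0.05  ]
nar [ 0.5467 -0.0708  0.03  ]
wide [ 0.535  -0.2977  0.034 ]
Ws [0.6009 0.2115 0.02  ]
Wl [0.6152 0.1232 0.02  ]
Wm [0.5113 0.1959 0.02  ]
Wxl [0.5272 0.1072 0.02  ]
tray [0.5591 0.1569 0.02  ]
1 1 [0.60161128 0.21005395]
1 -1 [0.61705395 0.12138872]
-1 1 [0.51294605 0.19461128]
-1 -1 [0.52838872 0.10594605]
-0.5 1202 [ 0.35  -0.5    0.096] [ 0.496 -0.45   0.18 ]
-0.45 540 [ 0.35  -0.45   0.061] [ 0.496 -0.431  0.179]
-0.3 117 [ 0.677 -0.3    0.324] [ 0.7   -0.25   0.367]
-0.25 166 [ 0.669 -0.25   0.306] [ 0.7   -0.2    0.366]
-0.2 180 [ 0.663 -0.2    0.062] [ 0.7   -0.15   0.368]
-0.15 301 [ 0.662 -0.15   0.062] [ 0.7   -0.1    0.369]
-0.1 417 [ 0.659 -0.1    0.06 ] [ 0.7  -0.05  0.37]
-0.05 156 [ 0.659 -0.05   0.061] [ 0.7   -0.032  0.369]
-0.5 1658 [ 0.35  -0.5    0.109] [ 0.495 -0.45   0.176]
-0.45 130 [ 0.35  -0.45   0.167] [ 0.38  -0.433  0.175]
-0.35 20 [ 0.689 -0.302  0.338] [ 0.699 -0.3    0.361]
-0.3 544 [ 0.675 -0.3    0.31 ] [ 0.7   -0.25   0.364]
-0.25 675 [ 0.666 -0.25   0.282] [ 0.7   -0.2    0.364]
-0.2 804 [ 0.662 -0.2    0.062] [ 0.7   -0.15   0.364]
-0.15 1562 [ 0.66 -0.15  0.06] [ 0.7   -0.1    0.366]
-0.1 1970 [ 0.657 -0.1    0.06 ] [ 0.7   -0.05   0.367]
-0.05 441 [ 0.657 -0.05   0.062] [ 0.692 -0.032  0.367]
```

Request:
play_rows(
  increments=[
    [[0,0,0],[0,6.75,0]],
    [[0,0,0],[0,6.75,0]],
    [[0,0,0],[0,6.75,0]],
    [[0,0,0],[0,6.75,0]],
    [[0,0,0],[0,6.75,0]],
    [[0,0,0],[0,6.75,0]],
    [[0,0,0],[0,6.75,0]],
    [[0,0,0],[0,6.75,0]],
    [[0,0,0],[0,6.75,0]],
    [[0,0,0],[0,6.75,0]],
    [[0.02,0,-0.032],[0,0,0]],
    [[0.02,0,-0.032],[0,0,0]],
    [[0.02,0,-0.032],[0,0,0]],
    [[0.02,0,-0.032],[0,0,0]],
    [[0.02,0,-0.032],[0,0,0]],
    [[0.02,0,-0.032],[0,0,0]],
    [[0.02,0,-0.032],[0,0,0]],
    [[0.02,0,-0.032],[0,0,0]],
    [[0.02,0,-0.032],[0,0,0]],
    [[0.02,0,-0.032],[0,0,0]],
  ],
  gripper=0.065,
)

```text
t: 1.77
eef_pos: [0.4587, 0.3018, 0.2311]
tool_rot: [-0.707, 0.707, -0.0, -0.0]
contact_force: [-0.0, 1.1, -0.4]
gripper_width: 0.762
```

Request:
play_rows(
  increments=[
    [[-0.0014,0.006,-0.03],[0,0,0]],
    [[-0.0014,0.006,-0.03],[0,0,0]],
    [[-0.0014,0.006,-0.03],[0,0,0]],
    [[-0.0014,0.006,-0.03],[0,0,0]],
    [[-0.0014,0.006,-0.03],[0,0,0]],
    [[-0.0014,0.006,-0.03],[0,0,0]],
    [[-0.0014,0.006,-0.03],[0,0,0]],
    [[-0.0014,0.006,-0.03],[0,0,0]],
    [[-0.0014,0.006,-0.03],[0,0,0]],
    [[-0.0014,0.006,-0.03],[0,0,0]],
    [[-0.0014,0.006,-0.03],[0,0,0]],
    [[-0.0014,0.006,-0.03],[0,0,0]],
    [[-0.0014,0.006,-0.03],[0,0,0]],
    [[-0.0014,0.006,-0.03],[0,0,0]],
    [[-0.0014,0.006,-0.03],[0,0,0]],
    [[-0.0014,0.006,-0.03],[0,0,0]],
    [[0,0,0],[0,0,0]],
    [[0,0,0],[0,0,0]],
  ],
)

```text
t: 3.27
eef_pos: [0.435, -0.1781, 0.1349]
tool_rot: [-0.707, 0.707, -0.002, 0.001]
contact_force: [0.5, 0.7, 0.1]
gripper_width: 0.757
```

Request:
play_rows(
  increments=[
    [[0.0003,0.02,0],[0,0,0]],
    [[0.0003,0.02,0],[0,0,0]],
    [[0.0003,0.02,0],[0,0,0]],
    [[0.0003,0.02,0],[0,0,0]],
    [[0,0.015,0],[0,0,0]],
    [[0,0.012,0],[0,0,0]],
    [[0,0.008,0],[0,0,0]],
    [[0,0.006,0],[0,0,0]],
    [[0,0,0],[0,0,0]],
    [[0,0,0],[0,0,0]],
  ],
)

```text
t: 4.1
eef_pos: [0.4373, -0.176, 0.0145]
tool_rot: [0.707, -0.707, -0.0, 0.0]
contact_force: [0.3, -1.1, -0.8]
gripper_width: 0.759
```

Request:
play_rows(
  increments=[
    [[0,0,0],[0,0,0]],
    [[0,0,0],[0,0,0]],
    [[0,0,0],[0,0,0]],
    [[0,0,0],[0,0,0]],
    [[0,0,0],[0,0,0]],
    [[0,0,0],[0,0,0]],
    [[0,0,0],[0,0,0]],
  ],
  gripper=0.03,
  grip_force=60,
)

```text
t: 4.68
eef_pos: [0.4376, -0.1764, 0.0152]
tool_rot: [0.707, -0.707, -0.0, -0.001]
contact_force: [-0.2, 0.7, 5.7]
gripper_width: 0.521
```

Request:
play_rows(
  increments=[
    [[0,-0.008,0],[0,0,0]],
    [[0,-0.016,0],[0,0,0]],
    [[0,-0.02,0],[0,0,0]],
    [[0,-0.02,0],[0,0,0]],
    [[0,-0.016,0],[0,0,0]],
    [[0,-0.01,0],[0,0,0]],
    [[0.0045,0,0.012],[0,0,0]],
    [[0.0075,0,0.025],[0,0,0]],
    [[0.0075,0,0.025],[0,0,0]],
    [[0.0075,0,0.025],[0,0,0]],
    [[0.0075,0,0.025],[0,0,0]],
    [[0.0075,0,0.025],[0,0,0]],
    [[0.0075,0,0.025],[0,0,0]],
    [[0.0075,0,0.025],[0,0,0]],
    [[0.0075,0,0.025],[0,0,0]],
    [[0.0075,0,0.025],[0,0,0]],
    [[0.0075,0,0.025],[0,0,0]],
    [[0.0075,0,0.015],[0,0,0]],
    [[0.003,0,0.005],[0,0,0]],
    [[0,0,0],[0,0,0]],
  ],
)

```text
t: 6.35
eef_pos: [0.5277, 0.1066, 0.1043]
tool_rot: [-0.707, 0.707, 0.001, -0.001]
contact_force: [0.7, -0.4, -3.1]
gripper_width: 0.524
```

Request:
play_rows(
  increments=[
    [[0,0.016,0],[0,0,0]],
    [[0,0.018,0],[0,0,0]],
    [[0,0.016,0],[0,0,0]],
    [[0,0.012,0],[0,0,0]],
    [[0,0.006,0],[0,0,0]],
    [[0,0.004,0],[0,0,0]],
    [[0,0.003,0],[0,0,0]],
    [[0,0.001,0],[0,0,0]],
    [[0,0,0],[0,0,0]],
  ],
)

```text
t: 7.1
eef_pos: [0.5274, 0.1055, 0.0286]
tool_rot: [0.707, -0.707, -0.0, -0.0]
contact_force: [-0.5, 0.6, -2.0]
gripper_width: 0.525
```

Request:
play_rows(
  increments=[
    [[0,0.001,0],[0,0,0]],
    [[0,0.001,0],[0,0,0]],
    [[0,0,0],[0,0,0]],
  ],
)

```text
t: 7.35
eef_pos: [0.5276, 0.1057, 0.0272]
tool_rot: [0.707, -0.707, -0.0, -0.0]
contact_force: [-2.0, 0.3, 4.9]
gripper_width: 0.527
```

Request:
play_rows(
  increments=[
    [[0,0,0],[0,0,0]],
    [[0,0,0],[0,0,0]],
    [[0,0,0],[0,0,0]],
    [[0,-0.01,0],[0,0,0]],
    [[0,-0.02,0],[0,0,0]],
    [[0,-0.03,0],[0,0,0]],
    [[0,-0.03,0],[0,0,0]],
    [[0,-0.01,0],[0,0,0]],
    [[0,0,0],[0,0,0]],
  ],
  gripper=0.065,
)

```text
t: 8.1
eef_pos: [0.5292, 0.106, 0.1295]
tool_rot: [0.708, -0.706, -0.002, -0.002]
contact_force: [0.8, 0.3, -0.9]
gripper_width: 0.762
```

Request:
play_rows(
  increments=[
    [[-0.006,0,-0.016],[0,0,0]],
    [[-0.007,0,-0.03],[0,0,0]],
    [[-0.007,0,-0.03],[0,0,0]],
    [[-0.007,0,-0.03],[0,0,0]],
    [[-0.007,0,-0.03],[0,0,0]],
    [[-0.007,0,-0.03],[0,0,0]],
    [[-0.007,0,-0.03],[0,0,0]],
    [[-0.007,0,-0.03],[0,0,0]],
    [[-0.007,0,-0.03],[0,0,0]],
    [[-0.007,0,-0.03],[0,0,0]],
    [[-0.007,0,-0.03],[0,0,0]],
    [[-0.007,0,-0.03],[0,0,0]],
    [[-0.007,0,-0.03],[0,0,0]],
    [[-0.0045,0,-0.026],[0,0,0]],
    [[0,0.01,0],[0,0,0]],
    [[0,0.02,0],[0,0,0]],
    [[0,0.01,0],[0,0,0]],
    [[0,0,0],[0,0,0]],
    [[0,0,0],[0,0,0]],
  ],
  gripper=0.058,
)

```text
t: 9.68
eef_pos: [0.4314, -0.2957, 0.0853]
tool_rot: [0.708, -0.707, 0.001, 0.001]
contact_force: [-0.4, -0.8, 0.9]
gripper_width: 0.681
```

Request:
play_rows(
  increments=[
    [[0.001,0.016,0],[0,0,0]],
    [[0,0.018,0],[0,0,0]],
    [[0,0.016,0],[0,0,0]],
    [[0,0.012,0],[0,0,0]],
    [[0,0.006,0],[0,0,0]],
    [[0,0.004,0],[0,0,0]],
    [[0,0,0],[0,0,0]],
    [[0,0,0],[0,0,0]],
  ],
)

```text
t: 10.35
eef_pos: [0.4339, -0.2966, 0.0148]
tool_rot: [-0.707, 0.707, 0.0, 0.0]
contact_force: [-0.5, 0.7, -0.5]
gripper_width: 0.678
```

Request:
play_rows(
  increments=[
    [[0,0,0],[0,0,0]],
    [[0,0,0],[0,0,0]],
    [[0,0,0],[0,0,0]],
    [[0,0,0],[0,0,0]],
    [[0,0,0],[0,0,0]],
    [[0,0,0],[0,0,0]],
    [[0,0,0],[0,0,0]],
  ],
  gripper=0.024,
)

```text
t: 10.93
eef_pos: [0.4341, -0.2967, 0.0152]
tool_rot: [-0.707, 0.707, 0.0, 0.001]
contact_force: [-1.2, 1.5, 5.0]
gripper_width: 0.431
```

Request:
play_rows(
  increments=[
    [[0,-0.008,0],[0,0,0]],
    [[0,-0.018,0],[0,0,0]],
    [[0,-0.024,0],[0,0,0]],
    [[0,-0.024,0],[0,0,0]],
    [[0,-0.016,0],[0,0,0]],
    [[0.006,-0.01,0.012],[0,0,0]],
    [[0.012,0,0.03],[0,0,0]],
    [[0.013,0,0.03],[0,0,0]],
    [[0.013,0,0.03],[0,0,0]],
    [[0.013,0,0.03],[0,0,0]],
    [[0.013,0,0.03],[0,0,0]],
    [[0.013,0,0.03],[0,0,0]],
    [[0.013,0,0.03],[0,0,0]],
    [[0.013,0,0.03],[0,0,0]],
    [[0.013,0,0.03],[0,0,0]],
    [[0.013,0,0.03],[0,0,0]],
    [[0.013,0,0.03],[0,0,0]],
    [[0.013,0,0.03],[0,0,0]],
    [[0.013,0,0.03],[0,0,0]],
    [[0.013,0,0.0165],[0,0,0]],
  ],
)

```text
t: 12.6
eef_pos: [0.6205, 0.1273, 0.1145]
tool_rot: [0.708, -0.706, -0.001, 0.002]
contact_force: [0.1, 0.6, -2.4]
gripper_width: 0.43
```

Request:
play_rows(
  increments=[
    [[0.008,0,0],[0,0,0]],
    [[0,0,0],[0,0,0]],
    [[0,0,0],[0,0,0]],
  ],
)

```text
t: 12.85
eef_pos: [0.6283, 0.1206, 0.1144]
tool_rot: [-0.707, 0.708, -0.001, 0.0]
contact_force: [-0.4, -1.0, -3.1]
gripper_width: 0.426
```

Request:
play_rows(
  increments=[
    [[-0.008,0.004,0.001],[0,0,0]],
    [[-0.004,0.016,0],[0,0,0]],
    [[0,0.02,0],[0,0,0]],
    [[0,0.018,0],[0,0,0]],
    [[0,0.012,0],[0,0,0]],
    [[0,0.008,0],[0,0,0]],
    [[0,0.004,0],[0,0,0]],
    [[0,0.003,0],[0,0,0]],
    [[0,0.001,0],[0,0,0]],
    [[0,0.001,0],[0,0,0]],
    [[0,0,0],[0,0,0]],
  ],
)

```text
t: 13.77
eef_pos: [0.617, 0.1231, 0.0278]
tool_rot: [0.707, -0.707, -0.0, -0.0]
contact_force: [-0.0, 0.3, -2.3]
gripper_width: 0.429
```

Request:
play_rows(
  increments=[
    [[0,0.001,0],[0,0,0]],
    [[0,0.0005,0],[0,0,0]],
    [[0,0,0],[0,0,0]],
  ],
)

```text
t: 14.02
eef_pos: [0.6172, 0.1232, 0.0273]
tool_rot: [0.707, -0.707, -0.0, -0.0]
contact_force: [-4.5, -0.4, 7.3]
gripper_width: 0.428
```

Request:
play_rows(
  increments=[
    [[0,0,0],[0,0,0]],
    [[0,0,0],[0,0,0]],
    [[0,0,0],[0,0,0]],
    [[0,-0.01,0],[0,0,0]],
    [[0,-0.02,0],[0,0,0]],
    [[0,-0.03,0],[0,0,0]],
    [[0,-0.03,0],[0,0,0]],
    [[0,-0.01,0],[0,0,0]],
    [[0,0,0],[0,0,0]],
  ],
  gripper=0.055,
)

```text
t: 14.77
eef_pos: [0.6189, 0.1233, 0.1295]
tool_rot: [0.708, -0.706, -0.002, -0.002]
contact_force: [0.4, -0.1, -0.8]
gripper_width: 0.642
```

Request:
play_rows(
  increments=[
    [[-0.01,0,-0.027],[0,0,0]],
    [[-0.01,0,-0.027],[0,0,0]],
    [[-0.01,0,-0.027],[0,0,0]],
    [[-0.01,0,-0.027],[0,0,0]],
    [[-0.01,0,-0.027],[0,0,0]],
    [[-0.01,0,-0.027],[0,0,0]],
    [[-0.0024,0,-0.027],[0,0,0]],
    [[-0.0024,0,-0.027],[0,0,0]],
    [[-0.0024,0,-0.027],[0,0,0]],
    [[-0.0024,0,-0.027],[0,0,0]],
    [[-0.0024,0,-0.026],[0,0,0]],
    [[0,0.01,0],[0,0,0]],
    [[0,0.02,0],[0,0,0]],
    [[0,0.01,0],[0,0,0]],
    [[0,0,0],[0,0,0]],
    [[0,0,0],[0,0,0]],
  ],
  gripper=0.05,
)

```text
t: 16.1
eef_pos: [0.5439, -0.1722, 0.0848]
tool_rot: [0.707, -0.707, 0.001, 0.001]
contact_force: [1.2, 0.2, 0.0]
gripper_width: 0.589
```

Request:
play_rows(
  increments=[
    [[0,0.016,0],[0,0,0]],
    [[0,0.018,0],[0,0,0]],
    [[0,0.016,0],[0,0,0]],
    [[0,0.012,0],[0,0,0]],
    [[0,0.006,0],[0,0,0]],
    [[0,0.004,0],[0,0,0]],
    [[0,0,0],[0,0,0]],
    [[0,0,0],[0,0,0]],
  ],
)

```text
t: 16.77
eef_pos: [0.545, -0.1731, 0.0143]
tool_rot: [-0.707, 0.707, 0.0, 0.0]
contact_force: [-0.7, 0.0, 0.3]
gripper_width: 0.581
```

Request:
play_rows(
  increments=[
    [[0,0,0],[0,0,0]],
    [[0,0,0],[0,0,0]],
    [[0,0,0],[0,0,0]],
    [[0,0,0],[0,0,0]],
    [[0,0,0],[0,0,0]],
    [[0,0,0],[0,0,0]],
    [[0,0,0],[0,0,0]],
  ],
  gripper=0.018,
)

```text
t: 17.35
eef_pos: [0.5452, -0.1732, 0.0148]
tool_rot: [-0.707, 0.707, 0.0, 0.001]
contact_force: [-2.5, -0.3, 5.7]
gripper_width: 0.341
```

Request:
play_rows(
  increments=[
    [[0,-0.008,0],[0,0,0]],
    [[0,-0.018,0],[0,0,0]],
    [[0,-0.024,0],[0,0,0]],
    [[0,-0.024,0],[0,0,0]],
    [[0,-0.016,0],[0,0,0]],
    [[0,-0.01,0.012],[0,0,0]],
    [[-0.003,0,0.028],[0,0,0]],
    [[-0.003,0,0.03],[0,0,0]],
    [[-0.003,0,0.03],[0,0,0]],
    [[-0.003,0,0.03],[0,0,0]],
    [[-0.003,0,0.03],[0,0,0]],
    [[-0.003,0,0.03],[0,0,0]],
    [[-0.003,0,0.03],[0,0,0]],
    [[-0.003,0,0.03],[0,0,0]],
    [[-0.003,0,0.03],[0,0,0]],
    [[-0.003,0,0.03],[0,0,0]],
    [[-0.003,0,0.03],[0,0,0]],
    [[0,0,0.028],[0,0,0]],
    [[0,0,0],[0,0,0]],
    [[0,0,0],[0,0,0]],
  ],
)

```text
t: 19.02
eef_pos: [0.5112, 0.1972, 0.114]
tool_rot: [0.707, -0.707, -0.001, 0.001]
contact_force: [-0.3, -0.6, -0.7]
gripper_width: 0.343
```

Request:
play_rows(
  increments=[
    [[0,0.004,0],[0,0,0]],
    [[0,0.016,0],[0,0,0]],
    [[0,0.02,0],[0,0,0]],
    [[0,0.018,0],[0,0,0]],
    [[0,0.012,0],[0,0,0]],
    [[0,0.008,0],[0,0,0]],
    [[0,0.004,0],[0,0,0]],
    [[0,0.003,0],[0,0,0]],
    [[0,0.001,0],[0,0,0]],
    [[0,0.001,0],[0,0,0]],
    [[0,0,0],[0,0,0]],
  ],
)

```text
t: 19.93
eef_pos: [0.512, 0.1953, 0.0272]
tool_rot: [0.707, -0.707, -0.0, -0.0]
contact_force: [0.3, 0.2, -0.8]
gripper_width: 0.345
```

Request:
play_rows(
  increments=[
    [[0,0.001,0],[0,0,0]],
    [[0,0.0005,0],[0,0,0]],
    [[0,0,0],[0,0,0]],
  ],
)

```text
t: 20.18
eef_pos: [0.5121, 0.1953, 0.0268]
tool_rot: [0.708, -0.707, -0.0, -0.0]
contact_force: [-3.6, -0.5, 11.9]
gripper_width: 0.345
```

Release, then go to socket_s (.4255, -.0605).

Request:
play_rows(
  increments=[
    [[0,0,0],[0,0,0]],
    [[0,0,0],[0,0,0]],
    [[0,0,0],[0,0,0]],
    [[0,-0.01,0],[0,0,0]],
    [[0,-0.02,0],[0,0,0]],
    [[0,-0.03,0],[0,0,0]],
    [[0,-0.03,0],[0,0,0]],
    [[0,-0.01,0],[0,0,0]],
    [[0,0,0],[0,0,0]],
  ],
  gripper=0.046,
)

```text
t: 20.93
eef_pos: [0.5135, 0.1958, 0.1284]
tool_rot: [0.708, -0.706, -0.002, -0.002]
contact_force: [0.1, -0.4, 0.5]
gripper_width: 0.54
```

Request:
play_rows(
  increments=[
    [[-0.008,0,-0.025],[0,0,0]],
    [[-0.008,0,-0.025],[0,0,0]],
    [[-0.008,0,-0.025],[0,0,0]],
    [[-0.008,0,-0.025],[0,0,0]],
    [[-0.008,0,-0.025],[0,0,0]],
    [[-0.008,0,-0.025],[0,0,0]],
    [[-0.008,0,-0.025],[0,0,0]],
    [[-0.008,0,-0.025],[0,0,0]],
    [[-0.008,0,-0.025],[0,0,0]],
    [[-0.008,0,-0.025],[0,0,0]],
    [[-0.0065,0,-0.006],[0,0,0]],
    [[0,0.01,0],[0,0,0]],
    [[0,0.02,0],[0,0,0]],
    [[0,0.01,0],[0,0,0]],
    [[0,0,0],[0,0,0]],
    [[0,0,0],[0,0,0]],
  ],
  gripper=0.042,
)

```text
t: 22.27
eef_pos: [0.4246, -0.0603, 0.0844]
tool_rot: [-0.707, 0.707, -0.001, -0.001]
contact_force: [0.2, 0.2, 0.4]
gripper_width: 0.491
```

Request:
play_rows(
  increments=[
    [[0,0.016,0],[0,0,0]],
    [[0,0.018,0],[0,0,0]],
    [[0,0.016,0],[0,0,0]],
    [[0,0.012,0],[0,0,0]],
    [[0,0.006,0],[0,0,0]],
    [[0,0.004,0],[0,0,0]],
    [[0,0,0],[0,0,0]],
    [[0,0,0],[0,0,0]],
  ],
)

```text
t: 22.93
eef_pos: [0.4256, -0.0608, 0.0137]
tool_rot: [0.707, -0.707, -0.0, -0.0]
contact_force: [-0.2, -1.1, 1.0]
gripper_width: 0.493
```

Request:
play_rows(
  increments=[
    [[0,0,0],[0,0,0]],
    [[0,0,0],[0,0,0]],
    [[0,0,0],[0,0,0]],
    [[0,0,0],[0,0,0]],
    [[0,0,0],[0,0,0]],
    [[0,0,0],[0,0,0]],
    [[0,0,0],[0,0,0]],
  ],
  gripper=0.012,
)

```text
t: 23.52
eef_pos: [0.4256, -0.0608, 0.0141]
tool_rot: [0.707, -0.707, -0.0, -0.001]
contact_force: [-0.6, -0.4, 6.9]
gripper_width: 0.262
```

Request:
play_rows(
  increments=[
    [[0,-0.008,0],[0,0,0]],
    [[0,-0.018,0],[0,0,0]],
    [[0,-0.024,0],[0,0,0]],
    [[0,-0.024,0],[0,0,0]],
    [[0,-0.016,0],[0,0,0]],
    [[0,-0.01,0],[0,0,0]],
    [[0.0135,0,0.0209],[0,0,0]],
    [[0.0135,0,0.0209],[0,0,0]],
    [[0.0135,0,0.0209],[0,0,0]],
    [[0.0135,0,0.0209],[0,0,0]],
    [[0.0135,0,0.0209],[0,0,0]],
    [[0.0135,0,0.0209],[0,0,0]],
    [[0.0135,0,0.0209],[0,0,0]],
    [[0.0135,0,0.0209],[0,0,0]],
    [[0.0135,0,0.0209],[0,0,0]],
    [[0.0135,0,0.0209],[0,0,0]],
    [[0.0135,0,0.0209],[0,0,0]],
    [[0.0135,0,0.0209],[0,0,0]],
    [[0.0135,0,0.0209],[0,0,0]],
    [[0,0,0],[0,0,0]],
  ],
)

```text
t: 25.18
eef_pos: [0.6021, 0.2169, 0.1131]
tool_rot: [0.708, -0.706, -0.003, 0.002]
contact_force: [-0.3, 0.6, -1.0]
gripper_width: 0.259
```

Request:
play_rows(
  increments=[
    [[0,0.004,0],[0,0,0]],
    [[0,0.016,0],[0,0,0]],
    [[0,0.02,0],[0,0,0]],
    [[0,0.018,0],[0,0,0]],
    [[0,0.012,0],[0,0,0]],
    [[0,0.008,0],[0,0,0]],
    [[0,0.004,0],[0,0,0]],
    [[0,0.003,0],[0,0,0]],
    [[0,0.001,0],[0,0,0]],
    [[0,0.001,0],[0,0,0]],
    [[0,0,0],[0,0,0]],
  ],
)

```text
t: 26.1
eef_pos: [0.601, 0.2109, 0.0268]
tool_rot: [0.707, -0.707, -0.0, -0.0]
contact_force: [0.6, -0.5, -0.2]
gripper_width: 0.258
```

Request:
play_rows(
  increments=[
    [[0,0.001,0],[0,0,0]],
    [[0,0.0005,0],[0,0,0]],
    [[0,0,0],[0,0,0]],
  ],
)

```text
t: 26.35
eef_pos: [0.6012, 0.211, 0.0262]
tool_rot: [0.708, -0.707, -0.0, -0.0]
contact_force: [-4.0, -0.7, 8.2]
gripper_width: 0.257
```

Release, rise and back away for the check.

Request:
play_rows(
  increments=[
    [[0,0,0],[0,0,0]],
    [[0,0,0],[0,0,0]],
    [[0,0,0],[0,0,0]],
    [[0,-0.01,0],[0,0,0]],
    [[0,-0.02,0],[0,0,0]],
    [[0,-0.03,0],[0,0,0]],
    [[0,-0.03,0],[0,0,0]],
    [[0,-0.02,0],[0,0,0]],
    [[-0.01,-0.02,0.03],[0,0,0]],
    [[-0.01,-0.02,0.03],[0,0,0]],
    [[-0.01,0,0.03],[0,0,0]],
    [[-0.01,0,0.03],[0,0,0]],
    [[-0.01,0,0.03],[0,0,0]],
    [[-0.01,0,0.03],[0,0,0]],
    [[-0.01,0,0.03],[0,0,0]],
    [[-0.01,0,0.03],[0,0,0]],
    [[0,0,0],[0,0,0]],
    [[0,0,0],[0,0,0]],
  ],
  gripper=0.042,
)

```text
t: 27.85
eef_pos: [0.5189, 0.4536, 0.1749]
tool_rot: [0.707, -0.707, -0.002, 0.002]
contact_force: [-0.2, -0.1, -0.2]
gripper_width: 0.491
```

```bash
python3 - <<'E'
from h import *
c=snap('top'); save(c,'crop2.png',205,140,445,250,3.3); snap('side')
c2=dict(np.load('side.npz')); save(c2,'side2.png',230,130,420,300,4)
W=cloud(c)
for n,x,y in [('s',.601,.2105),('l',.616,.122),('m',.512,.195),('xl',.528,.1065),('nar',.547,-.071),('wide',.536,-.298)]:
    lo=.037 if n not in('nar','wide') else .018
    k=(np.hypot(W[...,0]-x,W[...,1]-y)<.04)&(W[...,2]>lo)&(W[...,2]<.09); p=W[k]
    print(n,len(p),np.percentile(p[:,2],[50,90]).round(3),((p.max(0)+p.min(0))/2).round(4) if len(p) else '')
E
```

```text
s 48 [0.047 0.05 ] [0.6015 0.2103 0.0463]
l 111 [0.056 0.06 ] [0.6168 0.1208 0.0516]
m 78 [0.053 0.056] [0.513  0.1941 0.0477]
xl 184 [0.058 0.063] [0.5282 0.1016 0.0524]
nar 31 [0.029 0.033] [ 0.5474 -0.0714  0.0264]
wide 79 [0.032 0.035] [ 0.5375 -0.2981  0.029 ]
```

View pics/crop2.png

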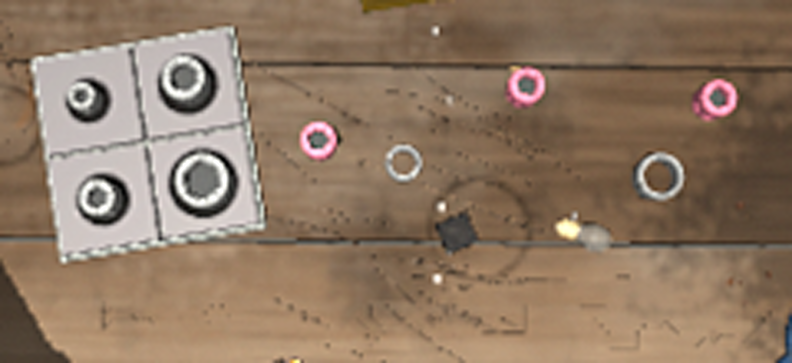

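View pics/side2.png

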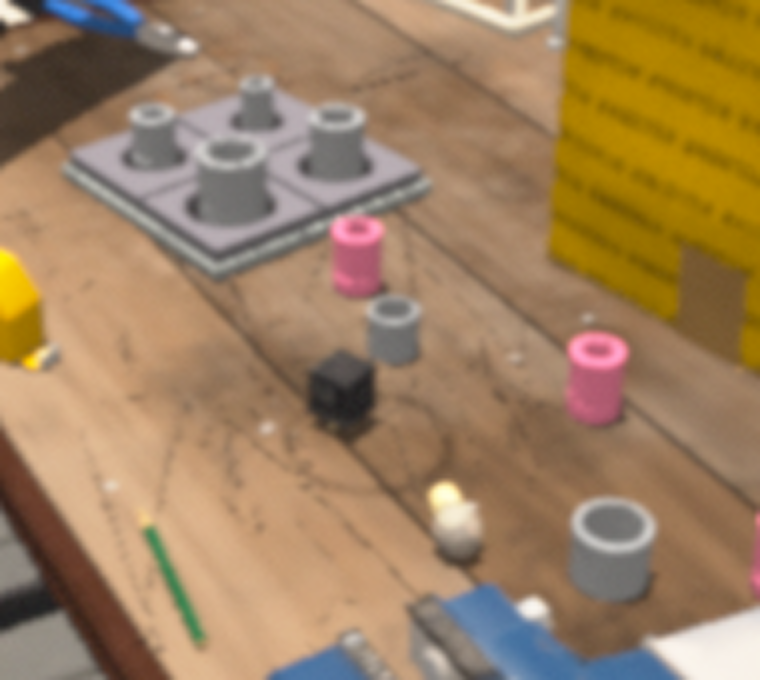

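The top crop shows the sockets standing in their own wells: s (82,96), l (185,82), m (100,197) and xl (203,180). The side view shows them upright, and both sleeves have not moved.

```bash
python3 -c "
from station import *
print(hand_in())"
```

```text
the job is handed in; nothing more can be done
None
```

All four sockets are in the wells of their own size, and I handed the job in at about 28 s of the 106 s allowed. I moved them in the order xl, l, m, s, then released them and backed the arm away.

**Last checks, from both cameras:**
- **Upright:** all four sockets stand upright with the hexagon up.
- **Height:** their tops measured 50, 60, 56 and 63 mm for s, l, m and xl. The heights for sockets resting on the well floor are 50, 58, 54 and 62 mm.
- **Centring:** s, m and l measured within about 2 mm of their well centres, and xl about 5 mm off. The limit is 11 mm. The xl figure may be too large, because side-wall points were probably included in that estimate; the picture shows it well centred.
- **Sleeves:** both stand where they were, with measured positions unchanged to within about 1 mm.

No check failed. The hand-in gives no verdict, so the final judgement is not known to me.

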